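Gather the grinding balls in a lidded dish

TASK

Take the pale blue dish whose clear lid has the red grip, lift it clear of the bench with its loose lid on, and tilt it about 25 degrees with the gutter end down until both steel balls have dropped into the gutter. Set the dish back down flat on the bench, and only then lift off the lid and lay it, right way up, on the bare bench beside the dish, leaving the balls in the gutter.

Things in the scene. Friction and masses are not known exactly. Their poses are not given: they have to be found in the camera images.
- dish: Pale blue dish under the red-gripped lid, 110 (x) x 62 (y) x 32 mm, outer walls 5 mm, 160 g, grip it across its width. Origin: centre of underside, z up. Inner floor 8 mm up; at the -x end, facing roughly to the robot, a 22 mm long gutter with dark floor 3 mm up, so a 5 mm step keeps balls in. Bench bare for 200 mm from it towards the robot's base. A like dish has a yellow-gripped lid.
- lid: Clear loose lid on the dish, axes as the dish's: plate 105 x 57 x 3 mm, so 2.5 mm inside the dish's outer faces; below it a 6 mm deep lip fits in the walls with 1.5 mm play. Stays on by itself up to 40 degrees of tilt. Origin: centre of the lip's underside, 26 mm above the dish's. On top, centred, a red bar grip 30 (x) x 16 (y) mm, from 9 to 35 mm above the origin. 60 g.
- ball_a_center (a point): A dark steel grinding ball, 16 mm across; the point is its centre. It rolls freely on the floor of the dish, and at the start lies on the higher floor, seen through the lid.
- ball_b_center (a point): A dark steel grinding ball, 16 mm across; the point is its centre. It rolls freely on the floor of the dish, and at the start lies on the higher floor, seen through the lid.
Not all that is in view belongs to the job. Leave any pink look-alike of the dish alone.

How it is judged (in metres and radians):
On the way, in this order (a step that is already met when the one before it is completed fails the run):
1. with the dish lifted clear of the bench, tilted by more than 10 degrees and its lid on, both balls are in the gutter (x of each of ball_a_center, ball_b_center in the frame of dish below -0.031 m and z of each of ball_a_center, ball_b_center in the frame of dish below 0.0145 m and distance between each of ball_a_center, ball_b_center and dish below 0.065 m and z of lid in the frame of dish between 0.018 and 0.034 m and distance between lid and dish below 0.038 m and angle between dish's own z axis and vertical above 0.175 rad and height (world z) of dish above 0.025 m), for 0.2 s.
2. the dish stands flat on the bench again, lid on, balls in the gutter (x of each of ball_a_center, ball_b_center in the frame of dish below -0.031 m and z of each of ball_a_center, ball_b_center in the frame of dish below 0.0145 m and distance between each of ball_a_center, ball_b_center and dish below 0.065 m and z of lid in the frame of dish between 0.018 and 0.034 m and distance between lid and dish below 0.038 m and angle between dish's own z axis and vertical below 0.1 rad and height (world z) of dish below 0.006 m), for 0.2 s.
At the end, for the whole second after the job is handed in: Both balls lie in the gutter; the dish stands flat on the bench (within 6 mm of height and 6 degrees); the lid lies at rest, right way up and flat on the bench (same tolerances) beside the dish, its centre within 300 mm of the dish's centre (x of each of ball_a_center, ball_b_center in the frame of dish below -0.031 m and z of each of ball_a_center, ball_b_center in the frame of dish below 0.0145 m and distance between each of ball_a_center, ball_b_center and dish below 0.065 m and angle between each of dish, lid's own z axis and vertical below 0.1 rad and height (world z) of each of dish, lid below 0.006 m and horizontal distance between lid and dish between 0.055 and 0.3 m and linear speed of each of lid, dish below 0.02 m/s); the robot touches nothing.
It fails at once if the lid comes off the dish before both balls are in the gutter (not (z of lid in the frame of dish between 0.018 and 0.034 m and distance between lid and dish below 0.038 m) and not ((x of ball_a_center in the frame of dish below -0.031 m and z of ball_a_center in the frame of dish below 0.0145 m and distance between ball_a_center and dish below 0.065 m) and (x of ball_b_center in the frame of dish below -0.031 m and z of ball_b_center in the frame of dish below 0.0145 m and distance between ball_b_center and dish below 0.065 m))).
It fails at once if the lid comes off while the dish is off the bench (not (z of lid in the frame of dish between 0.018 and 0.034 m and distance between lid and dish below 0.038 m) and height (world z) of dish above 0.03 m).
It also fails if it takes over 61 s, if anything falls off the work surface, if the arm or the gripper's body presses on something with over 40 N, if the wrist force passes 120 N, or if a joint passes its speed limit or range.

ROBOT

A 6-joint arm with a two-finger parallel gripper is mounted at the origin on the work surface. World frame = base frame: x ahead of the robot, y to its left, z up, the work surface at z = 0. Lengths are in m, angles in degrees, forces in N, time in s.
With the tool pointing down it reaches from about 0.4 to 0.825 m from the base axis. Payload 7 kg.
Tool frame: the origin (TCP) lies at the very end of the fingers, on their centre line; the grasp point (between the pads) lies 19 mm behind it (ctrl.hold_point_z is the distance from the TCP to the grasp point, in m); z points along the fingers, y is the line along which they close (so a half turn about z gives the same grasp; the last joint's range is limited). The gripper opens to 88 mm and grips with 3 to 60 N. Pads are 19 mm wide; open, the fingers measure 130 mm over their backs; the gripper's body (78 mm by 193 mm) begins 47 mm behind the grasp point.
Start: joints at [90.991, 20.546, 0.682, 0, -70.136, -16.507], TCP at [0.181, 0.65, 0.227] pointing down, gripper open.
Joint ranges: [-176.03, 176.03], [-82.01, 121.73], [-58.28, 71.71], [-173.87, 95.51], [-174.79, -0.11], [-173.66, 173.66]. Speed limits (degrees/s): [136.94, 136.94, 172.46, 180, 180, 180].

INTERFACE

Orientations are given as [roll, pitch, yaw] about the fixed x, y, z axes, in that order (R = Rz(yaw) Ry(pitch) Rx(roll)).
In Python, from plant import sensors, viewer, workorder, ctrl gives the robot as it stands.
- The arm moves only by the shell command python3 -m pendant 'ROWS'. ROWS is JSON, a list of rows, each a list of 3 entries, a list of its own where there are three numbers: the opening, from -1 (shut) to 1 (fully open), so that 0 is half open, then the shift along the tool's x, y, z in m, then the turn, a rotation vector about the tool's x, y, z in degrees. A call has 1 to 10 rows; each row is the pose to reach, as a shift and turn from the pose commanded when the call began, along the tool's axes at that moment; what a row does not reach only later rows make up. A row lasts 1/12 s, in which the tool goes at most 41.7 mm and 7.16 degrees, less where a joint would pass 70% of its speed; a pose out of reach is approached as far as the arm can. A call with a gripper value outside its range is refused whole. The fingers move at their own pace and stop on an object; the grip force is fixed at half the most. Time passes only in rows, so rows that repeat a pose let the fingers close. It gives the time, the measured TCP pose, the force, the opening and the grip force at its end, in the units of the state.
- sensors.get_obs(): the state, without advancing time (a new reading comes with each control period).
- viewer.snapshot(name): name is "scene" or "top"; returns the picture (480x640x3 uint8, red, green, blue); there is no depth.
- viewer.camera_params(name): a dict with "fx", "fy", "cx", "cy" (pixels), "extrinsics" (4x4, takes a point from world to camera coordinates). Camera axes: x right, y up, looking along -z (the intrinsics and any distortion apply to the point x, -y, -z); pixel columns grow to the right and rows downward; lengths in m; the calibration is good to about 2 mm. A picture is of the moment at which its call begins. camera_params takes no time and is no camera call.
- workorder.close_job(): hands the job in; it is judged then, once.
The state is a dict: "clock": time; "joint_pos": joint angles; "qvel": joint speeds; "tau": joint torques, N m; "tool_pos": TCP position; "orientation": TCP orientation; "force": force on the tool from outside, world axes, zero at the start; "moment": the same for the moment, N m; "opening": finger opening in m; "gripper_force": force on a finger pad.
Only numpy, scipy, OpenCV 4.12 (cv2) and the standard library are available. Lean on these libraries where they do the work, as an engineer would, in place of code of your own. Each camera call takes 0.05 s, during which the arm holds its last target. There are 200 camera calls.

## Working session

There is one attempt and no reset: what is moved stays moved. The work goes in short steps, Python scripts to look and compute and a shell command to move; the robot and the scene stay as the last step left them, time stands still between calls to the robot, and variables do not carry over. Pictures are saved under pics/ and viewed, at most 10 in all, crops included, and the job is handed in when it is done.

```bash
mkdir -p pics; python3 - <<'E'
from plant import sensors, viewer, ctrl
import cv2,numpy as np
for n in("scene","top"):
    im=viewer.snapshot(n); cv2.imwrite(f"pics/{n}0.png",im[:,:,::-1])
    p=viewer.camera_params(n); print(n,{k:np.round(v,4).tolist() for k,v in p.items() if k!='name'})
print(sensors.get_obs(),ctrl.hold_point_z)
E
```

```text
scene {'fx': 508.3518, 'fy': 508.3518, 'cx': 326.6725, 'cy': 245.2662, 'extrinsics': [[-0.871, 0.4911, -0.0161, 0.5925], [-0.2882, -0.4841, 0.8262, 0.151], [0.398, 0.7242, 0.5631, -1.0424], [0.0, 0.0, 0.0, 1.0]]}
top {'fx': 530.7623, 'fy': 530.7623, 'cx': 316.8699, 'cy': 232.7344, 'extrinsics': [[-0.0206, -0.9998, -0.0072, 0.03], [0.9885, -0.0215, 0.1498, -0.6651], [-0.1499, -0.004, 0.9887, -0.6115], [0.0, 0.0, 0.0, 1.0]]}
{'clock': 0.1, 'joint_pos': array([ 9.09915310e+01,  2.05876450e+01,  6.37332726e-01, -1.64621354e-02,
       -7.01352946e+01, -1.65070362e+01]), 'qvel': array([-0.01191569, -0.11024218,  0.04615279, -0.02018142, -0.04356843,
       -0.03919012]), 'tau': array([-1.66451970e-03, -5.84162486e+01,  2.93748307e+01,  7.01539770e+00,
        1.01706258e-02, -5.62439550e-05]), 'tool_pos': array([0.18047752, 0.64996212, 0.225704  ]), 'orientation': array([ 1.79913524e+02, -9.48748768e-03, -1.55211035e+01]), 'force': array([-0.52796146, -1.05991872,  0.42059275]), 'moment': array([-0.01629226,  0.05248537, -0.03387276]), 'gripper_force': 0.0, 'opening': 0.08732821109259604} 0.0188
```

View pics/scene0.png

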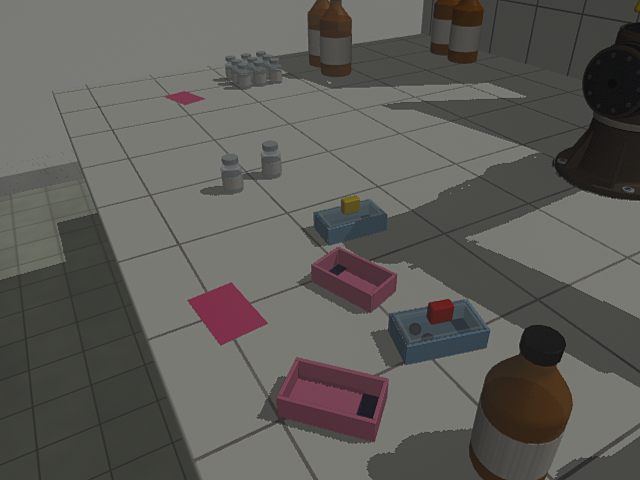

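View pics/top0.png

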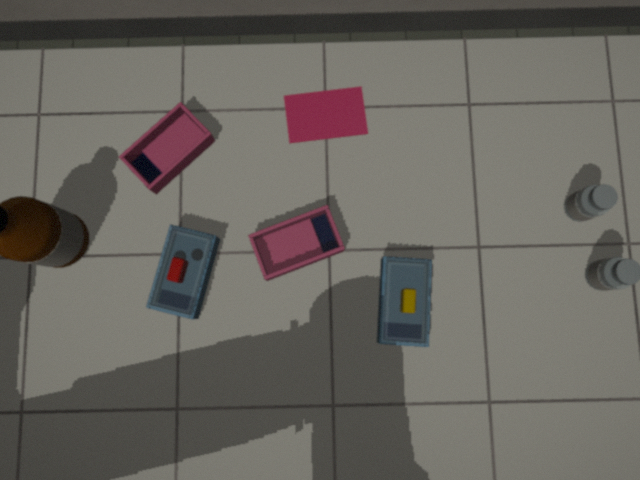

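Candidates in the top view: red-gripped blue dish (183,272), yellow-gripped blue dish (405,300), and pink dishes (167,147) and (297,242). I choose (183,272), whose dark gutter at (175,298) faces the robot. In the scene view it is at (438,330), with a brown bottle near it (top view right edge ~88,240).

```bash
cat > h.py <<'E'
import cv2,numpy as np
from plant import viewer,sensors
from scipy.spatial.transform import Rotation as R
def ray(n,uv,z):
    p=viewer.camera_params(n);E=np.array(p["extrinsics"])
    d=E[:3,:3].T@np.array([(uv[0]-p["cx"])/p["fx"],-(uv[1]-p["cy"])/p["fy"],-1]);c=-E[:3,:3].T@E[:3,3]
    return c+d*(z-c[2])/d[2]
def proj(n,X):
    p=viewer.camera_params(n);E=np.array(p["extrinsics"]);q=E[:3,:3]@np.array(X)+E[:3,3]
    return np.array([p["cx"]-p["fx"]*q[0]/q[2],p["cy"]+p["fy"]*q[1]/q[2]])
def red(n,im,roi):
    u,v,w,h=roi;c=im[v:v+h,u:u+w].astype(int)
    m=((c[:,:,0]>100)&(c[:,:,1]<60)&(c[:,:,2]<60)).astype(np.uint8)
    k,l,s,ce=cv2.connectedComponentsWithStats(m);i=1+s[1:,4].argmax();return ce[i]+[u,v],s[i]
def tool(X):
    o=sensors.get_obs();return R.from_euler('xyz',o["orientation"],degrees=True).as_matrix().T@(np.array(X)-o["tool_pos"])
E
python3 - <<'E'
from h import *
im=cv2.imread("pics/top0.png")[:,:,::-1]; sc=cv2.imread("pics/scene0.png")[:,:,::-1]
u,v,w,h=135,215,95,110
c=im[v:v+h,u:u+w].astype(int)
m=((c[:,:,2]-c[:,:,0]>15)).astype(np.uint8)
m=cv2.morphologyEx(m,cv2.MORPH_CLOSE,np.ones((5,5)))
k=max(cv2.findContours(m,0,2)[0],key=cv2.contourArea)
b=cv2.boxPoints(cv2.minAreaRect(k))+[u,v]
W=np.array([ray("top",p,.03) for p in b]);print(b.round(1).tolist(),W.round(4).tolist())
print("sides",[round(float(np.linalg.norm(W[i]-W[i-1])),4) for i in range(4)],"centre",W.mean(0))
e=[W[i]-W[i-1] for i in range(4)];L=max(e,key=np.linalg.norm);print("yaw",np.degrees(np.arctan2(L[1],L[0])))
g,s=red("top",im,(150,230,60,70));print("red top",g,s,ray("top",g,.061))
a=R.from_euler('z',0)
g2,s2=red("scene",sc,(410,285,60,50));print("red scene",g2,s2,ray("scene",g2,.05))
print("bottle",ray("top",(88,240),.03),ray("top",(88,240),.08),"pink corner",ray("top",(250,240),.032),ray("top",(152,190),.03))
crop=np.vstack([np.hstack([cv2.resize(im[v:v+h,u:u+w],(380,440),interpolation=2),cv2.resize(sc[285:375,375:500],(400,440),interpolation=2)])]).copy()
for p in b: cv2.circle(crop,tuple(int(t) for t in (p-[u,v])*4),4,(255,255,0),1)
cv2.imwrite("pics/crop1.png",crop[:,:,::-1])
E
```

```text
[[145.9, 307.2], [167.6, 223.0], [216.9, 235.8], [195.2, 319.9]] [[0.5784, 0.2336, 0.03], [0.6855, 0.2085, 0.03], [0.6675, 0.1446, 0.03], [0.5612, 0.1711, 0.03]]
sides [0.0648, 0.11, 0.0664, 0.1095] centre [0.62313996 0.18944089 0.03      ]
yaw -13.19599682666111
red top [174.46511628 269.77209302] [ 18  29  14  23 215] [0.62214808 0.18992111 0.061     ]
red scene [441.76582278 304.44303797] [ 21  15  23  10 158] [0.61709378 0.18288345 0.05      ]
bottle [0.66556563 0.31063114 0.03      ] [0.65820933 0.28858684 0.08      ] pink corner [0.6607733  0.10177754 0.032     ] [0.72964982 0.22982563 0.03      ]
```

View pics/crop1.png

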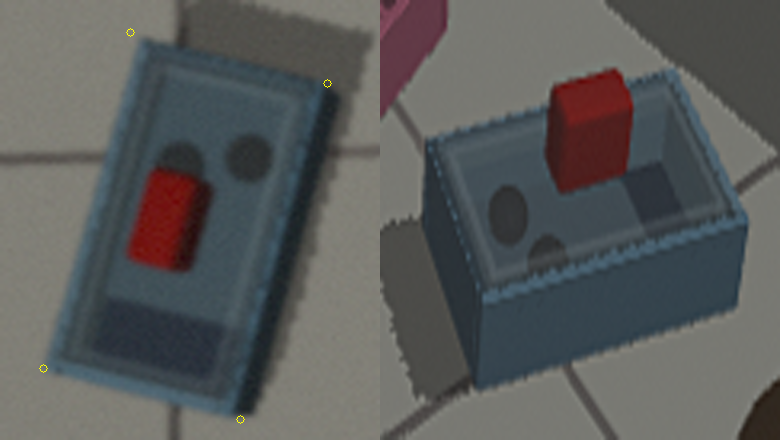

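The crop confirms the red grip, both balls on the high floor (top view ~(180,254) and (197,254)) and the dark gutter facing the robot. The dish centre is about (0.6225, 0.189) with yaw about -13.7°. The sides measure 110 x 65 mm, which agrees with the sizes given. I will approach from the robot's side, clear of the bottle.

```bash
python3 -m pendant '[[1,[0.04,0.04,0],[0,0,0]],[1,[0.07,0.07,0],[0,0,0]],[1,[0.1,0.1,0],[0,0,0]],[1,[0.13,0.125,0],[0,0,0]],[1,[0.16,0.155,0],[0,0,0]],[1,[0.19,0.185,0],[0,0,0]],[1,[0.19,0.185,0],[0,0,0]]]' | tail -5; python3 -m pendant '[[1,[0.03,0.03,0],[0,0,0]],[1,[0.06,0.06,0],[0,0,0]],[1,[0.09,0.085,0],[0,0,0]],[1,[0.12,0.115,0],[0,0,0]],[1,[0.15,0.145,0],[0,0,0]],[1,[0.18,0.17,0],[0,0,0]],[1,[0.193,0.186,0],[0,0,0]],[1,[0.193,0.186,0],[0,0,0]],[1,[0.193,0.186,0],[0,0,0]]]' | tail -5
python3 - <<'E'
from h import *
print(sensors.get_obs()["orientation"],tool([.6225,.189,.12]))
E
```

```text
tool_pos: [0.3153, 0.4169, 0.2265]
orientation: [179.9, 0.0, -15.6]
force: [-0.3, 0.2, 0.0]
opening: 0.0875
gripper_force: 0.0
tool_pos: [0.4507, 0.1893, 0.2263]
orientation: [180.0, 0.0, -15.7]
force: [-0.2, 0.5, 0.3]
opening: 0.0876
gripper_force: 0.0
[ 1.79982290e+02  2.00574456e-02 -1.56776260e+01] [ 0.16558348 -0.04614204  0.10626645]
```

```bash
python3 -m pendant '[[1,[0.035,-0.01,0.02],[0,0,-1]],[1,[0.07,-0.02,0.04],[0,0,-1.9]],[1,[0.1,-0.03,0.06],[0,0,-1.9]],[1,[0.13,-0.036,0.08],[0,0,-1.9]],[1,[0.155,-0.043,0.1],[0,0,-1.9]],[1,[0.166,-0.046,0.106],[0,0,-1.9]],[1,[0.166,-0.046,0.106],[0,0,-1.9]],[1,[0.166,-0.046,0.106],[0,0,-1.9]]]' | tail -5
python3 - <<'E'
from h import *
a=viewer.snapshot("scene");b=viewer.snapshot("top")
cv2.imwrite("pics/s2.png",np.hstack([cv2.resize(a[200:400,330:530],(400,400),interpolation=2),cv2.resize(b[170:370,80:280],(400,400),interpolation=2)])[:,:,::-1])
print(tool([.6225,.189,.005]))
E
```

```text
tool_pos: [0.6221, 0.191, 0.1197]
orientation: [179.9, 0.1, -13.6]
force: [-0.8, -0.7, 0.4]
opening: 0.0877
gripper_force: 0.0
[0.00091529 0.00216775 0.11663819]
```

View pics/s2.png

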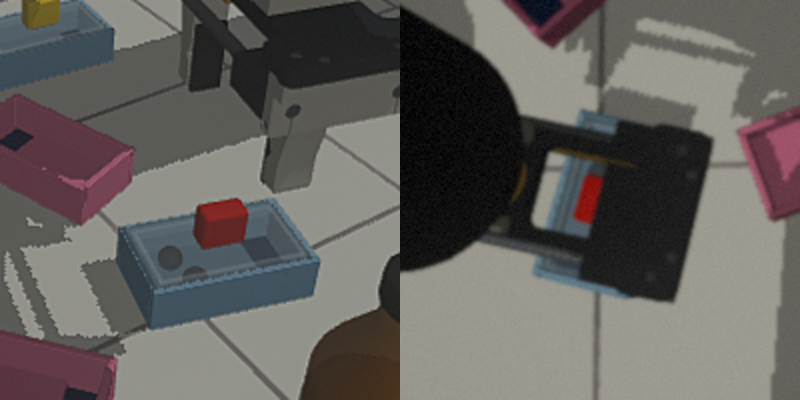

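The open gripper is over the dish, aligned with its width; the red grip is at about (220,222) in the left panel, and bottle and pink dishes are clear. Next I descend in steps and close.

```bash
python3 -m pendant '[[1,[0,0.002,0.02],[0,0,0]],[1,[0,0.002,0.04],[0,0,0]],[1,[0,0.002,0.06],[0,0,0]],[1,[0,0.002,0.075],[0,0,0]],[1,[0,0.002,0.085],[0,0,0]],[1,[0,0.002,0.095],[0,0,0]],[1,[0,0.002,0.104],[0,0,0]],[1,[0,0.002,0.11],[0,0,0]],[1,[0,0.002,0.114],[0,0,0]],[1,[0,0.002,0.114],[0,0,0]]]' | tail -5;  python3 -m pendant '[[0.6,[0,0,0],[0,0,0]],[0.5,[0,0,0],[0,0,0]],[0.45,[0,0,0],[0,0,0]],[0.4,[0,0,0],[0,0,0]],[0.3,[0,0,0],[0,0,0]],[0,[0,0,0],[0,0,0]],[-1,[0,0,0],[0,0,0]],[-1,[0,0,0],[0,0,0]],[-1,[0,0,0],[0,0,0]]]' | tail -6
```

```text
tool_pos: [0.6219, 0.1884, 0.006]
orientation: [180.0, 0.0, -13.6]
force: [-0.3, -0.1, -0.5]
opening: 0.0875
gripper_force: 0.0
clock: 3.78
tool_pos: [0.6225, 0.1887, 0.007]
orientation: [-180.0, -0.0, -13.6]
force: [-0.6, 0.3, 3.6]
opening: 0.0618
gripper_force: 29.9
```

```bash
python3 -m pendant '[[-1,[0,0,-0.004],[0,0,0]],[-1,[0,0,-0.01],[0,0,0]],[-1,[0,0,-0.02],[0,0,0]],[-1,[0,0,-0.035],[0,0,0]],[-1,[0,0,-0.05],[0,0,0]],[-1,[0,0,-0.065],[0,0,0]],[-1,[0,0,-0.08],[0,0,0]],[-1,[0,0,-0.09],[0,0,0]],[-1,[0,0,-0.096],[0,0,0]],[-1,[0,0,-0.1],[0,0,0]]]' | tail -5
python3 -m pendant '[[-1,[0,0,0],[0,1,0]],[-1,[0,0,0],[0,2,0]],[-1,[0,0,0],[0,4,0]],[-1,[0,0,0],[0,6,0]],[-1,[0,0,0],[0,8,0]],[-1,[0,0,0],[0,10,0]],[-1,[0,0,0],[0,12,0]],[-1,[0,0,0],[0,14,0]],[-1,[0,0,0],[0,15,0]],[-1,[0,0,0],[0,15,0]]]' | tail -5
python3 -m pendant '[[-1,[0,0,0],[0,1,0]],[-1,[0,0,0],[0,2,0]],[-1,[0,0,0],[0,4,0]],[-1,[0,0,0],[0,6,0]],[-1,[0,0,0],[0,8,0]],[-1,[0,0,0],[0,9,0]],[-1,[0,0,0],[0,10,0]],[-1,[0,0,0],[0,10,0]],[-1,[0,0,0],[0,10,0]],[-1,[0,0,0],[0,10,0]]]' | tail -5
python3 - <<'E'
from h import *
a=viewer.snapshot("scene");b=viewer.snapshot("top")
cv2.imwrite("pics/s3.png",np.hstack([cv2.resize(a[150:350,340:540],(400,400),interpolation=2),cv2.resize(b[170:370,80:280],(400,400),interpolation=2)])[:,:,::-1])
E
```

```text
tool_pos: [0.6223, 0.1885, 0.1076]
orientation: [-180.0, -0.0, -13.6]
force: [-0.1, -0.4, -1.5]
opening: 0.0621
gripper_force: 29.9
tool_pos: [0.62, 0.1879, 0.105]
orientation: [179.9, -15.0, -13.5]
force: [-0.2, -0.4, -3.0]
opening: 0.0617
gripper_force: 29.9
tool_pos: [0.6225, 0.1883, 0.1066]
orientation: [-180.0, -25.0, -13.6]
force: [0.3, 1.0, -1.8]
opening: 0.062
gripper_force: 29.9
```

View pics/s3.png

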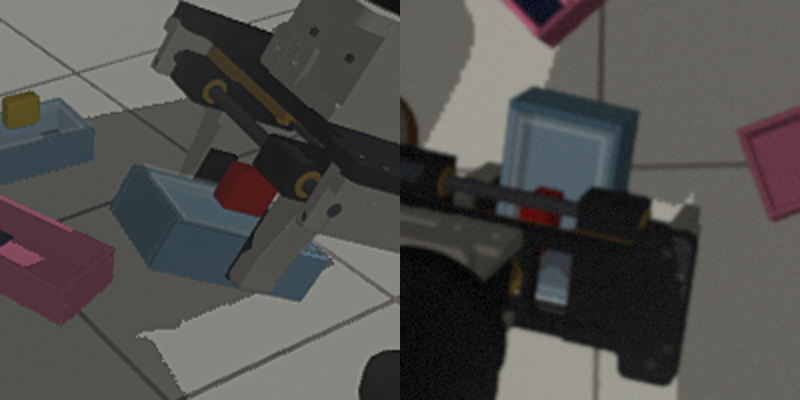

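The dish is off the bench, tilted gutter-down with the lid seated. No balls are left on the visible upper floor (right panel ~(560,150)). I hold it with a slight sideways rock so both settle.

```bash
python3 -m pendant '[[-1,[0,0,0],[2,0,0]],[-1,[0,0,0],[4,0,0]],[-1,[0,0,0],[4,0,0]],[-1,[0,0,0],[2,0,0]],[-1,[0,0,0],[-1,0,0]],[-1,[0,0,0],[-4,0,0]],[-1,[0,0,0],[-4,0,0]],[-1,[0,0,0],[-2,0,0]],[-1,[0,0,0],[0,0,0]],[-1,[0,0,0],[0,0,0]]]' | tail -4
python3 -m pendant '[[-1,[0,0,0],[0,0,0]],[-1,[0,0,0],[0,0,0]],[-1,[0,0,0],[0,0,0]],[-1,[0,0,0],[0,0,0]],[-1,[0,0,0],[0,0,0]],[-1,[0,0,0],[0,0,0]],[-1,[0,0,0],[0,0,0]],[-1,[0,0,0],[0,0,0]],[-1,[0,0,0],[0,0,0]],[-1,[0,0,0],[0,0,0]]]' | tail -4
python3 -m pendant '[[-1,[0,0,0],[0,-1,0]],[-1,[0,0,0],[0,-2,0]],[-1,[0,0,0],[0,-4,0]],[-1,[0,0,0],[0,-6,0]],[-1,[0,0,0],[0,-8,0]],[-1,[0,0,0],[0,-10,0]],[-1,[0,0,0],[0,-12,0]],[-1,[0,0,0],[0,-14,0]],[-1,[0,0,0],[0,-15,0]],[-1,[0,0,0],[0,-15,0]]]' | tail -4
python3 -m pendant '[[-1,[0,0,0],[0,-1,0]],[-1,[0,0,0],[0,-2,0]],[-1,[0,0,0],[0,-4,0]],[-1,[0,0,0],[0,-6,0]],[-1,[0,0,0],[0,-8,0]],[-1,[0,0,0],[0,-9,0]],[-1,[0,0,0],[0,-10,0]],[-1,[0,0,0],[0,-10,0]],[-1,[0,0,0],[0,-10,0]]]' | tail -5
python3 - <<'E'
from h import *
a=viewer.snapshot("scene");b=viewer.snapshot("top")
cv2.imwrite("pics/s4.png",np.hstack([cv2.resize(a[150:350,340:540],(400,400),interpolation=2),cv2.resize(b[170:370,80:280],(400,400),interpolation=2)])[:,:,::-1])
E
```

```text
orientation: [-179.9, -24.9, -13.6]
force: [-0.4, -0.7, -2.7]
opening: 0.062
gripper_force: 29.9
orientation: [180.0, -25.0, -13.6]
force: [0.3, -0.3, -2.4]
opening: 0.0622
gripper_force: 29.9
orientation: [-179.9, -10.0, -13.7]
force: [0.0, 0.5, -2.2]
opening: 0.0619
gripper_force: 29.9
tool_pos: [0.6221, 0.1881, 0.1063]
orientation: [180.0, -0.0, -13.6]
force: [0.0, -0.2, -3.8]
opening: 0.0617
gripper_force: 29.9
```

View pics/s4.png

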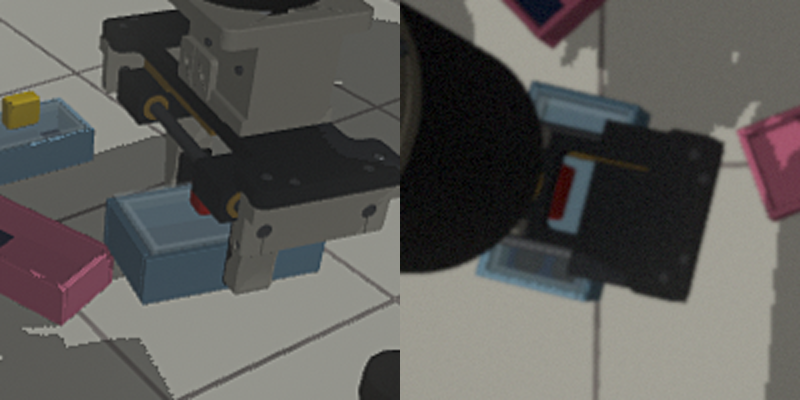

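The dish is level, the lid is on, and no ball shows on the upper floor in either panel; the gutter is at about (530,265) in the right panel. Next I lower gently and release.

```bash
python3 -m pendant '[[-1,[0,0,0.01],[0,0,0]],[-1,[0,0,0.025],[0,0,0]],[-1,[0,0,0.04],[0,0,0]],[-1,[0,0,0.055],[0,0,0]],[-1,[0,0,0.07],[0,0,0]],[-1,[0,0,0.08],[0,0,0]],[-1,[0,0,0.087],[0,0,0]],[-1,[0,0,0.092],[0,0,0]],[-1,[0,0,0.096],[0,0,0]],[-1,[0,0,0.098],[0,0,0]]]' | tail -5
python3 -m pendant '[[-1,[0,0,0.001],[0,0,0]],[-1,[0,0,0.001],[0,0,0]],[-1,[0,0,0.002],[0,0,0]],[-1,[0,0,0.002],[0,0,0]],[-1,[0,0,0.002],[0,0,0]],[-1,[0,0,0.002],[0,0,0]]]' | tail -5
```

```text
tool_pos: [0.6223, 0.1885, 0.0084]
orientation: [-180.0, -0.0, -13.6]
force: [-0.4, -0.2, -3.6]
opening: 0.062
gripper_force: 29.9
tool_pos: [0.6225, 0.1886, 0.007]
orientation: [-180.0, -0.0, -13.6]
force: [-0.4, 0.5, -0.8]
opening: 0.0616
gripper_force: 29.9
```

```bash
python3 -m pendant '[[-1,[0,0,0.001],[0,0,0]],[-1,[0,0,0.001],[0,0,0]],[-1,[0,0,0.001],[0,0,0]],[0.5,[0,0,0.001],[0,0,0]],[0.7,[0,0,0.001],[0,0,0]],[1,[0,0,0.001],[0,0,0]],[1,[0,0,0.001],[0,0,0]],[1,[0,0,0.001],[0,0,0]],[1,[0,0,0.001],[0,0,0]]]' | tail -5
python3 -m pendant '[[1,[0,0,-0.01],[0,0,0]],[1,[0,0,-0.03],[0,0,0]],[1,[0,0,-0.06],[0,0,0]],[1,[0,0,-0.09],[0,0,0]],[1,[-0.03,0,-0.12],[0,0,0]],[1,[-0.065,0,-0.13],[0,0,0]],[1,[-0.1,0,-0.13],[0,0,0]],[1,[-0.14,0,-0.13],[0,0,0]],[1,[-0.17,0,-0.13],[0,0,0]],[1,[-0.17,0,-0.13],[0,0,0]]]' | tail -5
python3 - <<'E'
from h import *
a=viewer.snapshot("scene");b=viewer.snapshot("top")
cv2.imwrite("pics/s5.png",np.hstack([cv2.resize(a[270:380,370:510],(400,400),interpolation=2),cv2.resize(b[200:340,100:240],(400,400),interpolation=2)])[:,:,::-1])
try:
  g,s=red("top",b,(130,220,100,110));print(g,s,ray("top",g,.061))
except Exception as e: print(e)
g,s=red("scene",a,(400,285,80,60));print("before 441.8 304.4 now",g,s)
print(tool([.6225,.189,.12]),sensors.get_obs()["clock"])
E
```

```text
tool_pos: [0.6221, 0.1884, 0.0054]
orientation: [180.0, 0.0, -13.6]
force: [0.2, -0.5, -0.2]
opening: 0.0869
gripper_force: 0.0
tool_pos: [0.4528, 0.2285, 0.1368]
orientation: [-179.9, 0.0, -13.5]
force: [-0.7, -0.1, -0.4]
opening: 0.0874
gripper_force: 0.0
attempt to get argmax of an empty sequenceTraceback (most recent call last):
  File "<stdin>", line 7, in <module>
  File "h.py", line 14, in red
    k,l,s,ce=cv2.connectedComponentsWithStats(m);i=1+s[1:,4].argmax();return ce[i]+[u,v],s[i]
                                                     ~~~~~~~~~~~~~~^^
ValueError: attempt to get argmax of an empty sequence
```

View pics/s5.png

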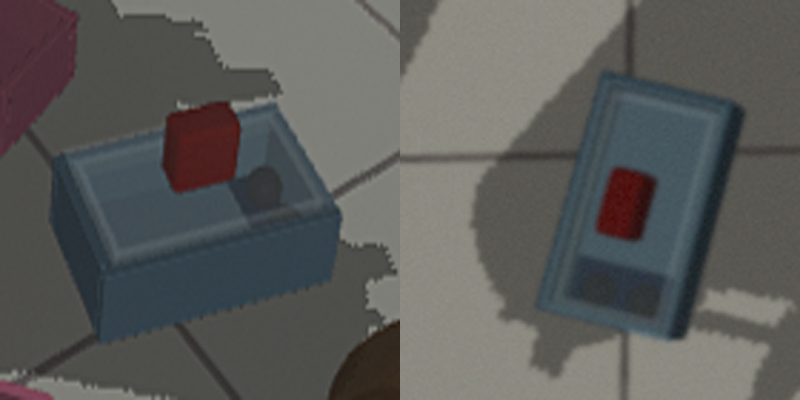

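Both balls now lie in the gutter (right panel ~(598,290) and (642,297)). The dish is flat with the lid on and the red grip at (627,204). I measure the grip and go for the lid.

```bash
python3 - <<'E'
from h import *
b=viewer.snapshot("top");u,v=150,230
c=b[v:v+80,u:u+60].astype(int);m=((c[:,:,0]-c[:,:,1]>40)).astype(np.uint8)
k,l,s,ce=cv2.connectedComponentsWithStats(m);i=1+s[1:,4].argmax();g=ce[i]+[u,v]
P=ray("top",g,.058);print(g,s[i],P); P[2]=.125; print(tool(P))
E
```

```text
[176.89019608 270.77254902] [ 19  29  16  24 255] [0.62112196 0.18775445 0.058     ]
[0.16894143 0.00180796 0.01190486]
```

```bash
python3 -m pendant '[[0.2,[0.03,0,0],[0,0,0]],[0,[0.06,0,0],[0,0,0]],[0,[0.09,0,0],[0,0,0]],[0,[0.12,0,0],[0,0,0]],[0,[0.15,0.001,0.005],[0,0,0]],[0,[0.168,0.001,0.012],[0,0,0]],[0,[0.168,0.001,0.012],[0,0,0]],[0,[0.168,0.001,0.012],[0,0,0]]]' | tail -5
python3 -m pendant '[[0,[0,0,0.015],[0,0,0]],[0,[0,0,0.03],[0,0,0]],[0,[0,0,0.045],[0,0,0]],[0,[0,0,0.055],[0,0,0]],[0,[0,0,0.065],[0,0,0]],[0,[0,0,0.073],[0,0,0]],[0,[0,0,0.08],[0,0,0]],[0,[0,0,0.084],[0,0,0]],[0,[0,0,0.084],[0,0,0]],[0,[0,0,0.084],[0,0,0]]]' | tail -5
```

```text
tool_pos: [0.6212, 0.1863, 0.1219]
orientation: [179.9, 0.1, -13.8]
force: [-0.0, -0.2, -0.4]
opening: 0.0449
gripper_force: 0.0
tool_pos: [0.6201, 0.188, 0.0397]
orientation: [180.0, -0.0, -13.6]
force: [0.1, -0.9, -0.1]
opening: 0.044
gripper_force: 0.0
```

```bash
python3 -m pendant '[[-0.2,[0,0,0],[0,0,0]],[-0.35,[0,0,0],[0,0,0]],[-0.45,[0,0,0],[0,0,0]],[-0.5,[0,0,0],[0,0,0]],[-0.55,[0,0,0],[0,0,0]],[-0.6,[0,0,0],[0,0,0]],[-0.65,[0,0,0],[0,0,0]],[-0.8,[0,0,0],[0,0,0]],[-1,[0,0,0],[0,0,0]],[-1,[0,0,0],[0,0,0]]]' | tail -6
python3 -m pendant '[[-1,[0,0,0],[0,0,0]],[-1,[0,0,-0.002],[0,0,0]],[-1,[0,0,-0.004],[0,0,0]],[-1,[0,0,-0.007],[0,0,0]],[-1,[0,0,-0.011],[0,0,0]],[-1,[0,0,-0.018],[0,0,0]],[-1,[0,0,-0.03],[0,0,0]],[-1,[0,0,-0.045],[0,0,0]],[-1,[0,0,-0.06],[0,0,0]],[-1,[0,0,-0.06],[0,0,0]]]' | tail -5
python3 - <<'E'
from h import *
a=viewer.snapshot("scene");b=viewer.snapshot("top")
cv2.imwrite("pics/s6.png",np.hstack([cv2.resize(a[180:380,330:530],(400,400),interpolation=2),cv2.resize(b[170:370,80:280],(400,400),interpolation=2)])[:,:,::-1])
E
```

```text
clock: 15.13
tool_pos: [0.6201, 0.1879, 0.0396]
orientation: [-180.0, -0.0, -13.6]
force: [-0.5, -0.2, -0.0]
opening: 0.0158
gripper_force: 29.9
tool_pos: [0.6221, 0.1888, 0.1042]
orientation: [-179.8, -0.3, -13.6]
force: [1.1, 0.4, 0.1]
opening: 0.0159
gripper_force: 29.9
```

View pics/s6.png

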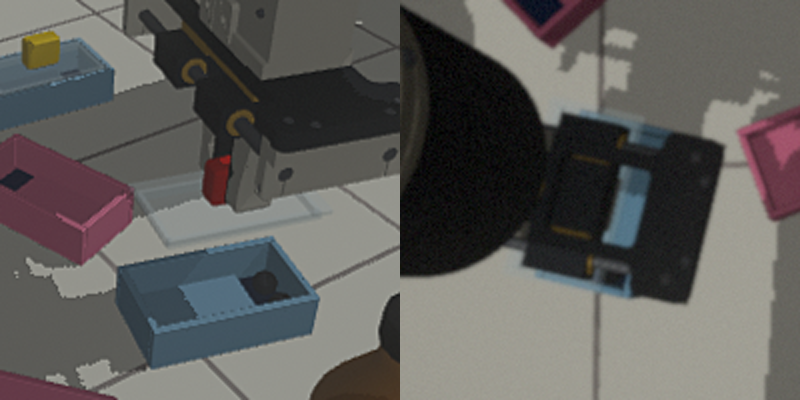

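The lid hangs level on the red grip, clear of the dish, and a ball shows in the gutter (left panel ~(262,287)). I carry the lid 150 mm towards the robot.

```bash
python3 -m pendant '[[-1,[-0.008,0,0],[0,0,0]],[-1,[-0.025,0,0],[0,0,0]],[-1,[-0.045,0,0],[0,0,0]],[-1,[-0.07,0,0],[0,0,0]],[-1,[-0.095,0,0],[0,0,0]],[-1,[-0.12,0,0],[0,0,0]],[-1,[-0.137,0,0],[0,0,0]],[-1,[-0.147,0,0],[0,0,0]],[-1,[-0.15,0,0],[0,0,0]],[-1,[-0.15,0,0],[0,0,0]]]' | tail -5
python3 -m pendant '[[-1,[0,0,0.01],[0,0,0]],[-1,[0,0,0.02],[0,0,0]],[-1,[0,0,0.032],[0,0,0]],[-1,[0,0,0.044],[0,0,0]],[-1,[0,0,0.055],[0,0,0]],[-1,[0,0,0.063],[0,0,0]],[-1,[0,0,0.07],[0,0,0]],[-1,[0,0,0.075],[0,0,0]],[-1,[0,0,0.078],[0,0,0]],[-1,[0,0,0.078],[0,0,0]]]' | tail -5
```

```text
tool_pos: [0.4737, 0.2234, 0.0995]
orientation: [180.0, 0.0, -13.6]
force: [0.2, -0.9, -0.6]
opening: 0.0155
gripper_force: 29.9
tool_pos: [0.4741, 0.2229, 0.0209]
orientation: [180.0, 0.0, -13.6]
force: [-0.2, -0.4, -1.3]
opening: 0.0157
gripper_force: 29.9
```

```bash
python3 -m pendant '[[-1,[0,0,0.002],[0,0,0]],[-1,[0,0,0.003],[0,0,0]],[-1,[0,0,0.004],[0,0,0]],[-1,[0,0,0.005],[0,0,0]],[-1,[0,0,0.006],[0,0,0]],[-1,[0,0,0.006],[0,0,0]],[-1,[0,0,0.0065],[0,0,0]],[-1,[0,0,0.007],[0,0,0]],[-1,[0,0,0.007],[0,0,0]],[-1,[0,0,0.007],[0,0,0]]]' | tail -5
```

```text
tool_pos: [0.4742, 0.2232, 0.0146]
orientation: [180.0, -0.0, -13.6]
force: [0.0, -0.4, -1.1]
opening: 0.016
gripper_force: 29.9
```

```bash
python3 -m pendant '[[-1,[0,0,0.0005],[0,0,0]],[-1,[0,0,0.001],[0,0,0]],[-1,[0,0,0.001],[0,0,0]],[-1,[0,0,0.001],[0,0,0]],[-1,[0,0,0.001],[0,0,0]]]' | tail -5
python3 -m pendant '[[-0.6,[0,0,0],[0,0,0]],[-0.4,[0,0,0],[0,0,0]],[-0.2,[0,0,0],[0,0,0]],[0,[0,0,0],[0,0,0]],[0,[0,0,0],[0,0,0]],[0,[0,0,0],[0,0,0]],[0,[0,0,-0.01],[0,0,0]],[0,[0,0,-0.025],[0,0,0]],[0,[0,0,-0.045],[0,0,0]],[0,[0,0,-0.07],[0,0,0]]]' | tail -5
python3 -m pendant '[[0,[0,0,-0.04],[0,0,0]],[0,[0,0.02,-0.08],[0,0,0]],[0,[0,0.06,-0.1],[0,0,0]],[0,[0,0.1,-0.1],[0,0,0]],[0,[0,0.14,-0.1],[0,0,0]],[0,[0,0.18,-0.1],[0,0,0]],[0,[0,0.22,-0.1],[0,0,0]],[0,[0,0.25,-0.1],[0,0,0]],[0,[0,0.25,-0.1],[0,0,0]]]' | tail -5
python3 - <<'E'
from h import *
a=viewer.snapshot("scene");b=viewer.snapshot("top")
cv2.imwrite("pics/s7.png",np.hstack([cv2.resize(a[180:380,370:570],(400,400),interpolation=2),cv2.resize(b[200:440,60:300],(400,400),interpolation=2)])[:,:,::-1])
print(sensors.get_obs()["clock"])
E
```

```text
tool_pos: [0.4742, 0.2232, 0.0136]
orientation: [-180.0, -0.0, -13.6]
force: [-0.9, -0.6, -0.5]
opening: 0.0161
gripper_force: 29.9
tool_pos: [0.4735, 0.2226, 0.084]
orientation: [179.9, 0.1, -13.6]
force: [0.0, -0.0, -1.0]
opening: 0.0439
gripper_force: 0.0
tool_pos: [0.4131, -0.0234, 0.1843]
orientation: [-180.0, -0.0, -13.8]
force: [-1.3, 0.5, 0.6]
opening: 0.0434
gripper_force: 0.0
20.6667
```

View pics/s7.png

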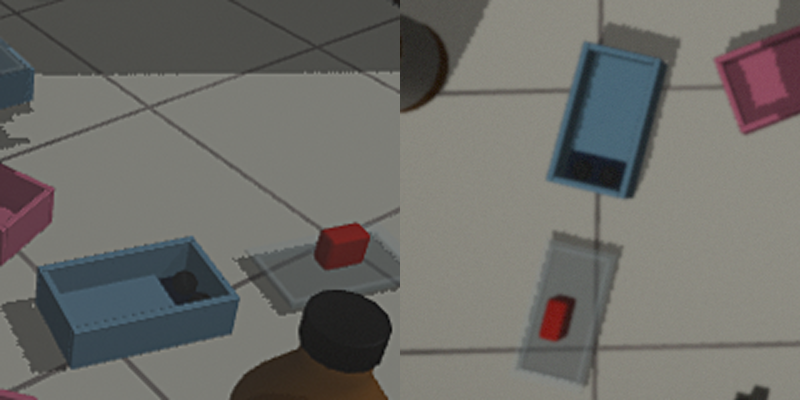

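The lid lies flat, right way up, on bare bench (right panel ~(570,305)). The dish is flat with the balls in its dark gutter (~(590,170); left panel ~(185,287)), and the gripper is clear, so I hand in.

```bash
python3 -c "
from plant import workorder
print(workorder.close_job())"
```

```text
the job is handed in; nothing more can be done
None
```

I handed in the job at about 20.7 s of the 61 s limit: in the last pictures the balls are in the gutter, the dish is flat on the bench, and the lid lies right way up beside it; no verdict came back.

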